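# Zero the polariser ring, then set it to the rider on its scale

### The job

Set the polariser on the bench: with the outside of the fingertips, push the upright post of the ring's lever counter-clockwise (seen from above) until the lever rests at the zero stop, then push the post back clockwise round its arc until the lever's pointer stands at the brass rider clip on the scale. Do not let the pointer run past the rider, push the post from the side without pinching it, and leave the loose things around the stage where they are.

Things in the scene. Friction and masses are not known exactly. Their poses are not given: they have to be found in the camera images.
- stage: Polariser stage, fixed: grey round foot, 136 mm wide, 22 high; on its +x side a 12 mm high sector of 119 mm radius (1.2 rad either side of x) carries a metal scale band with black ticks (radius 99 to 117 mm, top at 15.5). Steel stop pegs (7 mm thick, top at 34) at radius 80 beside both ends of the lever's arc. Origin: on the ring's axis at table height; z up, x towards the scale's middle.
- ring (a joint): Angle (rad) of the black ring (108 mm wide, top at 40 mm, dark glass) about the vertical axis through the stage's origin. 0 = zero stop, lever pointing 0.9 rad counter-clockwise of the stage's x axis; grows clockwise seen from above, to 1.8 at the other stop. Friction holds it where it is left; turning it takes about 0.2 N m (2.5 N at the post). Starts at 0.25 to 0.75.
- post_top (a point): Centre of the top of the lever's upright steel post: a round post 14 mm in diameter, 76 mm from the ring's axis, free to push from 35 mm (top of the lever) up to 85 mm above the table. Above 45 mm nothing else of the stage is in the way of its arc.
- pointer_tip (a point): Tip of the thin dark pointer at the outer end of the lever, 94.6 mm from the ring's axis and 26 mm above the table, on the same radius as the post.
- rider: Brass clip across the scale band, 9 mm wide along the arc, 97 to 121 mm from the ring's axis, top at 25 mm with its small steel screw; fixed, always clockwise of where the lever starts. Body origin: on the ring's axis at table height, NOT at the clip; x points from there through the clip's middle, so the pointer's y in this frame is its distance from the rider (negative: past it).
- rider_mark (a point): Middle of the rider's inner end, facing the pointer: 97 mm from the ring's axis, 21 mm above the table. The pointer is at the rider when its tip lies within the rider's 9 mm width.
- sensor_board: Loose small circuit board on stand-offs, 45x70x21 mm, left of the stage; origin under its middle.
- flux_tin: Loose round tin, 48 mm across and 22 mm high, left of the scale; origin under its middle.
- battery: Loose nine volt block battery standing on end, 18x27x48 mm, right of the scale; origin under its middle; z up.
- plug_adapter: Loose black plug-in adapter, 37x50x46 mm, right of the ring; origin under its middle.

How it is judged:
By the outcome, as a careful person would: the job done as asked, in the order asked, and still so for the second after the job is handed in, with the robot touching nothing.
It also fails if it takes over 64 s, if anything falls off the work surface, if the arm or the gripper's body presses on something with over 40 N, if the wrist force passes 120 N, or if a joint passes its speed limit or range.

### The arm

A 7-joint arm with a two-finger parallel gripper is mounted at the origin on the work surface; the furniture and walls round the work are solid. World frame = base frame: x ahead of the robot, y to its left, z up, the work surface at z = 0. Lengths are in m, angles in degrees, forces in N, time in s.
With the tool pointing down it reaches from about 0.4 to 0.9 m from the base axis. Payload 5.6 kg.
Tool frame: the origin (TCP) lies between the finger pads; the fingertips stand 25 mm ahead of it and the grasp point (between the pads) lies 6 mm ahead of it; z points along the fingers, y is the line along which they close (so a half turn about z gives the same grasp; the last joint's range is limited). The gripper opens to 92 mm and grips with 3 to 60 N. Pads are 20 mm wide; open, the fingers measure 128 mm over their backs; the gripper's body (75 mm by 189 mm) begins 69 mm behind the grasp point.
Start: joints at [-68.87, 26.786, -0.665, 91.828, 0.344, 61.387, -3.226], TCP at [0.26, 0.596, 0.24] pointing down, gripper open.
Joint ranges: [-144.91, 144.91], [-17.63, 115.5], [-89.93, 88.59], [15.96, 139.68], [-74.01, 254.01], [8.47, 105.57], [-167.45, 167.45]. Speed limits (degrees/s): [147.25, 147.25, 180, 180, 180, 180, 180].

### API

Orientations are given as [roll, pitch, yaw] about the fixed x, y, z axes, in that order (R = Rz(yaw) Ry(pitch) Rx(roll)).
In Python, from cell import sense, capture, get_calibration, close_job gives the robot as it stands.
- The arm moves only by the tool send_rows, never from a script. Its arguments are lists of equal length, an entry for each row: "translation": the shift along the tool's x, y, z each as a share of 0.5 m, from -1 to 1, a list of three; "delta_rot": the turn, a rotation vector about the tool's x, y, z each as a share of 45 degrees, from -1 to 1, a list of three. In form: {"translation": [[tx, ty, tz], ...], "delta_rot": [[wx, wy, wz], ...]}. A call has 1 to 8 rows; each row is the pose to reach, as a shift and turn from the pose commanded when the call began, along the tool's axes at that moment; what a row does not reach only later rows make up. A row lasts 1/12 s, in which the tool goes at most 41.7 mm and 7.16 degrees, less where a joint would pass 70% of its speed; a pose out of reach is approached as far as the arm can. A call with a number of a shift or a turn outside -1 to 1 is refused whole. A call with a gripper value outside its range is refused whole. "hand" is the opening, from 0 (shut) to 1 (fully open), set as the call begins (left out, the last holds). The fingers move at their own pace and stop on an object; the grip force is fixed at half the most. Time passes only in rows, so rows that repeat a pose let the fingers close. It gives the time, the measured TCP pose, the force, the opening and the grip force at its end, in the units of the state.
- sense(): the state, without advancing time (a new reading comes with each control period).
- capture(name): name is "scene" or "top" or "wrist"; returns the picture (400x640x3 uint8, red, green, blue); there is no depth.
- get_calibration(name): a dict with "fov_y" (degrees; the focal length in pixels is half the picture's height over the tangent of half this angle, whatever the lens; pixels are square), "cx", "cy" (the principal point, pixels), "rvec" (rotation vector, rad) and "tvec" (3), from world to camera coordinates, as OpenCV has them. Camera axes: x right, y down, z forward; pixel columns grow to the right and rows downward; lengths in m; the calibration is good to about 2 mm. The wrist camera is an equidistant fisheye: a pixel r from the principal point sees the ray r / f radians off the axis. A picture is of the moment at which its call begins: read the wrist's pose just before it. get_calibration takes no time and is no camera call; for the wrist camera it gives the pose at the moment of the call.
- close_job(): hands the job in; it is judged then, once.
The state is a dict: "clock": time; "joint_positions": joint angles; "qvel": joint speeds; "effort": joint torques, N m; "tcp_pos": TCP position; "eef_rot": TCP orientation; "wrist_force": force on the tool from outside, world axes, zero at the start; "ft_torque": the same for the moment, N m; "finger_gap": finger opening in m; "grasp_force": force on a finger pad.
Only numpy, scipy, OpenCV 4.12 (cv2) and the standard library are available. Lean on these libraries where they do the work, as an engineer would, in place of code of your own. Each camera call takes 0.05 s, during which the arm holds its last target. There are 200 camera calls.

## Working session

There is one attempt and no reset: what is moved stays moved. The work goes in short steps, Python scripts to look and compute and a tool call to move; the robot and the scene stay as the last step left them, time stands still between calls to the robot, and variables do not carry over. Pictures are saved under pics/ and viewed, at most 10 in all, crops included, and the job is handed in when it is done.

Besides the shell and the picture viewer there is one more tool, called after "Call:" by a JSON object that holds its "method" and its "body", one argument or row to a line. send_rows: Moves the arm, as the interface text tells. Its arguments: {"type":"object","properties":{"translation":{"type":"array"},"delta_rot":{"type":"array"},"hand":{"type":"number"}},"required":["translation","delta_rot"]}

```bash
ls; mkdir -p pics
python3 - <<'E'
from cell import *
import cv2
s=sense();print(s['clock'],s['tcp_pos'],s['eef_rot'],s['finger_gap'])
for n in('scene','top'):
    cv2.imwrite(f'pics/{n}0.png',capture(n)[:,:,::-1]);print(n,get_calibration(n))
E
```

```text
pics
0.0 [0.26003612 0.59515231 0.23866087] [-1.79900566e+02  7.37204766e-03  1.56401765e+02] 0.091783180206209
scene {'fov_y': 55.01498122604168, 'cx': 324.0984820217026, 'cy': 210.63000314719037, 'rvec': array([ 2.1833481 , -0.43245779,  0.22771383]), 'tvec': array([-0.34589645,  0.2886685 ,  0.59520511])}
top {'fov_y': 56.07100069924156, 'cx': 322.9428283328094, 'cy': 198.80915653683692, 'rvec': array([ 2.19177082, -2.16488707,  0.15087925]), 'tvec': array([0.17844938, 0.47275546, 0.87208889])}
```

View pics/top0.png

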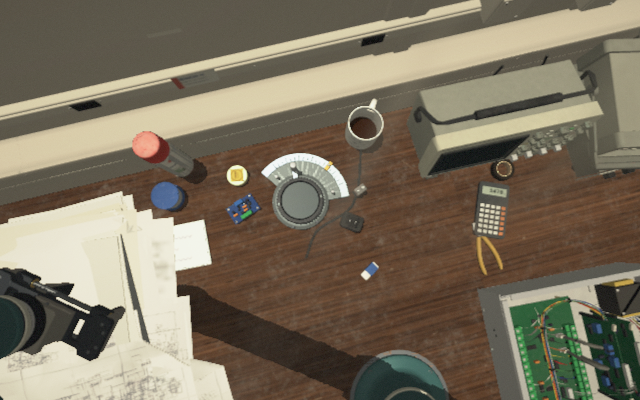

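View pics/scene0.png

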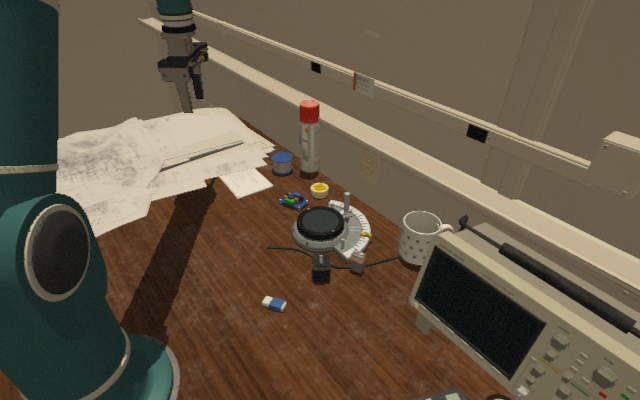

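The top view shows the ring at about (302,200), the scale above it, the rider near (328,166) and the post near (297,172). I'll enlarge both views.

```bash
cat > h.py <<'E'
import numpy as np,cv2
from cell import *
def ray(n,px,c=None):
    c=c or get_calibration(n);f=200/np.tan(np.radians(c['fov_y']/2))
    R=cv2.Rodrigues(np.array(c['rvec']))[0];t=np.array(c['tvec'])
    d=np.array([(px[0]-c['cx'])/f,(px[1]-c['cy'])/f,1.])
    if n=='wrist':
        r=np.hypot(d[0],d[1]);d=np.array([d[0]/r*np.sin(r),d[1]/r*np.sin(r),np.cos(r)])
    return -R.T@t,R.T@d
def onz(n,px,z,c=None):
    o,d=ray(n,px,c);return o+d*(z-o[2])/d[2]
def proj(n,P,c=None):
    c=c or get_calibration(n);f=200/np.tan(np.radians(c['fov_y']/2))
    R=cv2.Rodrigues(np.array(c['rvec']))[0];q=R@np.array(P)+np.array(c['tvec'])
    if n=='wrist':
        r=np.hypot(q[0],q[1]);a=np.arctan2(r,q[2]);return np.array([c['cx']+f*a*q[0]/r,c['cy']+f*a*q[1]/r])
    return np.array([c['cx']+f*q[0]/q[2],c['cy']+f*q[1]/q[2]])
E
python3 - <<'E'
from h import *
a=cv2.imread('pics/top0.png')[140:250,220:380];b=cv2.imread('pics/scene0.png')[175:285,265:395]
a=cv2.resize(a,None,fx=5,fy=5,interpolation=cv2.INTER_CUBIC);cv2.imwrite('pics/tc.png',a)
for px,z in[((302,200),.04),((297,172),.085),((328,166),.025)]:print(onz('top',px,z))
E
```

```text
[0.46519378 0.23361814 0.04      ]
[0.52308309 0.24456542 0.085     ]
[0.54982121 0.17301143 0.025     ]
```

View pics/tc.png

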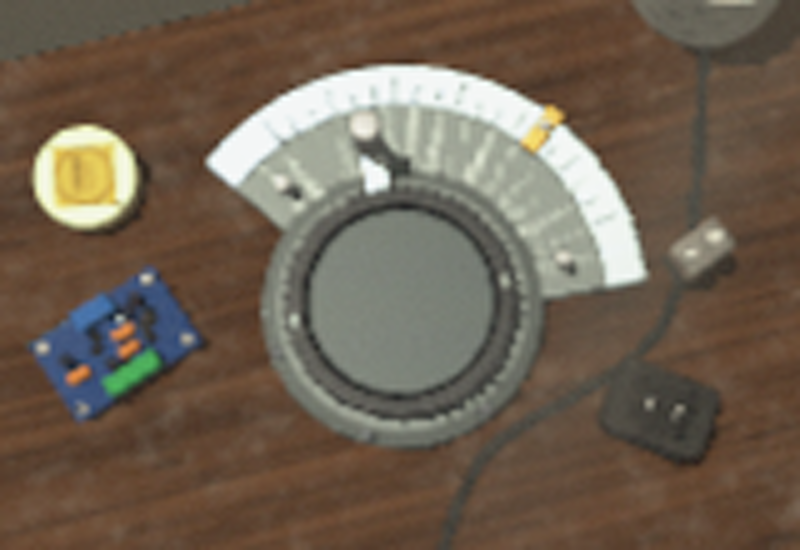

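Enlarged, the top crop shows the ring centre at (401,298), the post top at (365,127) and the rider at (542,128). The left and right pegs are at (287,181) and (567,257). Next I'll work out the geometry.

Run:
```python
from h import *
g=lambda u,v,z:onz('top',(220+(u+.5)/5-.5,140+(v+.5)/5-.5),z)
C=g(401,298,.04);P=g(365,127,.085);R=g(542,128,.025);L=g(287,181,.034);Q=g(567,257,.034)
print('C',C)
for n,p in dict(post=P,rider=R,peg0=L,peg1=Q,tin=g(86,178,.022),bat=g(703,248,.048)).items():
    d=p[:2]-C[:2];print(n,p.round(4),'r',np.hypot(*d).round(4),'ang',np.degrees(np.arctan2(d[1],d[0])).round(1))
# metal scale outline
im=cv2.imread('pics/top0.png')
f=lambda px,n='scene':None
print('mug far',onz('top',(364,127),.09),'scene proj post',proj('scene',P),proj('scene',C))
```

```text
C [0.46700071 0.23877923 0.04      ]
post [0.5388 0.2547 0.085 ] r 0.0735 ang 12.5
rider [0.5518 0.173  0.025 ] r 0.1073 ang -37.8
peg0 [0.5225 0.2937 0.034 ] r 0.0781 ang 44.7
peg1 [0.4882 0.161  0.034 ] r 0.0806 ang -74.7
tin [0.5245 0.3906 0.022 ] r 0.1623 ang 69.3
bat [0.4915 0.0983 0.048 ] r 0.1426 ang -80.1
mug far [0.62770805 0.09508174 0.09      ] scene proj post [347.11786795 192.41878138] [321.26216482 218.51257903]
```

Call:
{"method": "send_rows", "body": {
  "translation": [
    [-0.428,-0.229,0.04],
    [-0.428,-0.229,0.04],
    [-0.428,-0.229,0.04],
    [-0.428,-0.229,0.04],
    [-0.428,-0.229,0.04],
    [-0.428,-0.229,0.04],
    [-0.428,-0.229,0.04],
    [-0.428,-0.229,0.04]
  ],
  "delta_rot": [
    [0,0,-1],
    [0,0,-1],
    [0,0,-1],
    [0,0,-1],
    [0,0,-1],
    [0,0,-1],
    [0,0,-1],
    [0,0,-1]
  ],
  "hand": 0
}}

```text
clock: 0.77
tcp_pos: [0.4124, 0.4023, 0.2191]
eef_rot: [-179.9, -0.0, -158.9]
wrist_force: [0.5, 0.1, 0.7]
finger_gap: 0.0407
grasp_force: 0.0
```

Call:
{"method": "send_rows", "body": {
  "translation": [
    [-0.14,-0.458,0],
    [-0.14,-0.458,0],
    [-0.14,-0.458,0],
    [-0.14,-0.458,0],
    [-0.14,-0.458,0],
    [-0.14,-0.458,0],
    [-0.14,-0.458,0],
    [-0.14,-0.458,0]
  ],
  "delta_rot": [
    [0,0,0],
    [0,0,0],
    [0,0,0],
    [0,0,0],
    [0,0,0],
    [0,0,0],
    [0,0,0],
    [0,0,0]
  ]
}}

```text
clock: 1.43
tcp_pos: [0.5596, 0.2171, 0.2192]
eef_rot: [180.0, -0.0, -158.8]
wrist_force: [-0.0, 0.4, -0.7]
finger_gap: 0.0001
grasp_force: 0.0
```

Run:
```python
from h import *
c=get_calibration('wrist');s=sense();print(s['tcp_pos'],s['eef_rot'],s['finger_gap'],c)
im=capture('wrist')[:,:,::-1];cv2.imwrite('pics/w1.png',im)
for P in [(.5412,.2552,.085),(.467,.2388,.04),(.5518,.173,.025)]:print(proj('wrist',P,c))
```

```text
[0.55956418 0.21710413 0.21923422] [ 1.79983855e+02 -2.35986714e-02 -1.58780771e+02] 0.00010469499638984662 {'fov_y': 65.70646984690485, 'cx': 318.63338984301345, 'cy': 202.70161412236405, 'rvec': array([-1.67937919, -2.45280957, -0.33043608]), 'tvec': array([ 2.59144446e-04, -6.02583467e-01,  2.12935853e-01])}
[363.82468569 197.91881683]
[370.30589086 117.67646482]
[284.41815679 167.1754309 ]
```

View pics/w1.png

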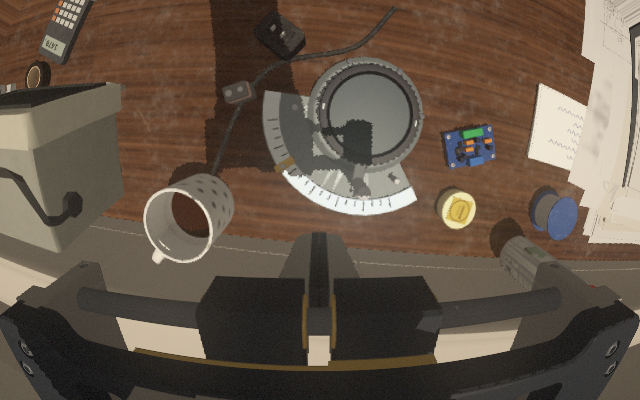

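The wrist view shows the ring at (369,115) and the post in shadow near (362,190), both matching the projections. The fingers have about 17 mm of side clearance, so I'll descend.

Call:
{"method": "send_rows", "body": {
  "translation": [
    [0,0,0.28],
    [0,0,0.28],
    [0,0,0.28],
    [0,0,0.28],
    [0,0,0.28],
    [0,0,0.28]
  ],
  "delta_rot": [
    [0,0,0],
    [0,0,0],
    [0,0,0],
    [0,0,0],
    [0,0,0],
    [0,0,0]
  ]
}}

```text
clock: 1.98
tcp_pos: [0.5577, 0.22, 0.0791]
eef_rot: [179.9, -0.1, -158.4]
wrist_force: [-0.7, 0.3, 1.2]
finger_gap: 0.0004
grasp_force: 0.0
```

Run:
```python
from h import *
c=get_calibration('wrist')
im=capture('wrist')[:,:,::-1];a=cv2.resize(im[60:260,180:480],None,fx=2.6,fy=2.6);cv2.imwrite('pics/w2.png',a)
for P in [(.5412,.2552,.085),(.5412,.2552,.035),(.467,.2388,.04),(.5518,.173,.025)]:print((proj('wrist',P,c)-[180,60])*2.6)
```

```text
[558.33000962 539.8857857 ]
[513.96241686 450.6155867 ]
[580.87836555 152.41792494]
[201.83638944 363.48894297]
```

View pics/w2.png

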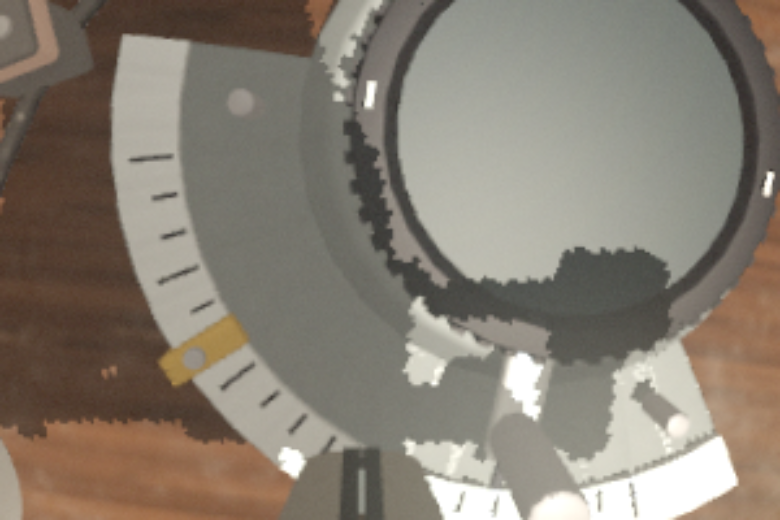

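The close wrist view shows the fingertips at (360,460), the post from its base (512,430) to its top (557,505), the rider at (203,350) and the ring centre near (572,147). I'll measure from this.

Run:
```python
from h import *
c=get_calibration('wrist')
g=lambda u,v,z:onz('wrist',(180+(u+.5)/2.6-.5,60+(v+.5)/2.6-.5),z,c)
C=g(572,147,.04);print('C',C)
for n,p in dict(post=g(557,507,.085),rider=g(203,350,.025),inner=g(235,328,.021),peg0=g(679,425,.034),peg1=g(241,102,.034)).items():
    d=p[:2]-C[:2];print(n,p.round(4),'r',np.hypot(*d).round(4),'ang',np.degrees(np.arctan2(d[1],d[0])).round(1))
```

```text
C [0.46793238 0.23639095 0.04      ]
post [0.5365 0.2519 0.085 ] r 0.0703 ang 12.8
rider [0.55   0.1717 0.025 ] r 0.1045 ang -38.2
inner [0.5425 0.1774 0.021 ] r 0.0951 ang -38.4
peg0 [0.5207 0.2955 0.034 ] r 0.0792 ang 48.2
peg1 [0.487  0.1606 0.034 ] r 0.0782 ang -75.9
```

Call:
{"method": "send_rows", "body": {
  "translation": [
    [0.016,0.01,0],
    [0.016,0.02,0],
    [0.016,0.034,0],
    [0.016,0.046,0],
    [0.016,0.058,0],
    [0.016,0.07,0],
    [0.016,0.08,0],
    [0.016,0.08,0]
  ],
  "delta_rot": [
    [0,0,0],
    [0,0,0],
    [0,0,0],
    [0,0,0],
    [0,0,0],
    [0,0,0],
    [0,0,0],
    [0,0,0]
  ]
}}

```text
clock: 2.7
tcp_pos: [0.5368, 0.2532, 0.0798]
eef_rot: [180.0, 0.0, -158.5]
wrist_force: [0.9, -0.8, 0.5]
finger_gap: 0.0005
grasp_force: 0.3
```

Call:
{"method": "send_rows", "body": {
  "translation": [
    [0,0.004,0],
    [0,0.008,0],
    [0,0.012,0],
    [0,0.016,0],
    [0,0.018,0],
    [0,0.02,0],
    [0,0.02,0]
  ],
  "delta_rot": [
    [0,0,0],
    [0,0,0],
    [0,0,0],
    [0,0,0],
    [0,0,0],
    [0,0,0],
    [0,0,0]
  ]
}}

```text
clock: 3.28
tcp_pos: [0.5328, 0.2609, 0.0793]
eef_rot: [-180.0, -0.1, -158.6]
wrist_force: [-1.0, -2.8, 0.7]
finger_gap: 0.0003
grasp_force: 1.1
```

Call:
{"method": "send_rows", "body": {
  "translation": [
    [0,0.003,0],
    [0,0.006,0],
    [0,0.009,0],
    [0,0.012,0],
    [0,0.012,0]
  ],
  "delta_rot": [
    [0,0,0],
    [0,0,0],
    [0,0,0],
    [0,0,0],
    [0,0,0]
  ]
}}

```text
clock: 3.7
tcp_pos: [0.5315, 0.2642, 0.0792]
eef_rot: [-179.8, -0.1, -158.7]
wrist_force: [0.3, -8.1, 1.5]
finger_gap: 0.0007
grasp_force: 3.7
```

Call:
{"method": "send_rows", "body": {
  "translation": [
    [0,0.003,0],
    [0,0.006,0],
    [0,0.006,0],
    [0,0.006,0]
  ],
  "delta_rot": [
    [0,0,0],
    [0,0,0],
    [0,0,0],
    [0,0,0]
  ]
}}

```text
clock: 4.03
tcp_pos: [0.5314, 0.2644, 0.0792]
eef_rot: [-179.7, -0.1, -158.8]
wrist_force: [2.6, -13.1, 2.5]
finger_gap: 0.0007
grasp_force: 6.3
```

Run:
```python
from h import *
c=get_calibration('wrist')
im=capture('wrist')[:,:,::-1];a=cv2.resize(im[60:260,180:480],None,fx=2.6,fy=2.6);cv2.imwrite('pics/w3.png',a)
```

```text
(no output)
```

View pics/w3.png

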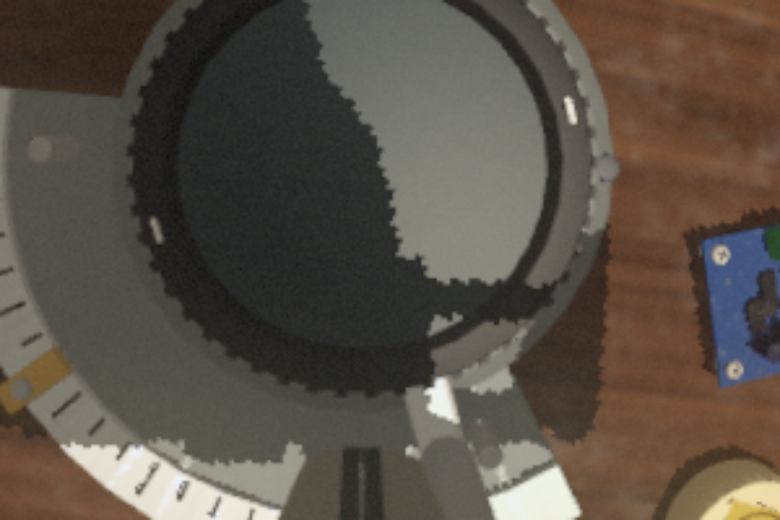

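At the zero stop: the lever now lies against the left peg at (485,440), and the force rose to 13 N with no further motion. I'll back off and lift.

Call:
{"method": "send_rows", "body": {
  "translation": [
    [0,-0.03,0],
    [0,-0.04,0],
    [0,-0.04,-0.05],
    [0,-0.04,-0.15],
    [0,-0.04,-0.15],
    [0,-0.04,-0.15]
  ],
  "delta_rot": [
    [0,0,0],
    [0,0,0],
    [0,0,0],
    [0,0,0],
    [0,0,0],
    [0,0,0]
  ]
}}

```text
clock: 4.58
tcp_pos: [0.5396, 0.2532, 0.1583]
eef_rot: [179.9, 0.5, -158.6]
wrist_force: [1.0, 1.1, 0.1]
finger_gap: 0.0004
grasp_force: 0.0
```

```bash
cat >> h.py <<'E'
Cx=np.array([.465,.238])
def goto(xy,z,yaw):
    s=sense();y=np.radians(s['eef_rot'][2]);p=s['tcp_pos'];d=np.array(xy)-p[:2]
    x=np.array([np.cos(y),np.sin(y)]);yt=np.array([np.sin(y),-np.cos(y)])
    r=(yaw-s['eef_rot'][2]+180)%360-180
    print('shares',(np.array([d@x,d@yt,p[2]-z])/.5).round(4),'rot',round(-r/45,3),'state',p.round(4),s['eef_rot'].round(1))
def arc(phi,off,z,r=.076):
    f=np.radians(phi);goto(Cx+r*np.array([np.cos(f),np.sin(f)])+off*np.array([-np.sin(f),np.cos(f)]),z,phi+180)
E
python3 -c "
from h import *
arc(37.5,.040,.155)"
```

```text
shares [0.026  0.1451 0.0066] rot -0.357 state [0.5396 0.2532 0.1583] [ 179.9    0.5 -158.6]
```

Call:
{"method": "send_rows", "body": {
  "translation": [
    [0.026,0.08,0],
    [0.026,0.145,0],
    [0.026,0.145,0],
    [0.026,0.145,0],
    [0.026,0.145,0.06],
    [0.026,0.145,0.157],
    [0.026,0.145,0.157],
    [0.026,0.145,0.157]
  ],
  "delta_rot": [
    [0,0,-0.16],
    [0,0,-0.3],
    [0,0,-0.357],
    [0,0,-0.357],
    [0,0,-0.357],
    [0,0,-0.357],
    [0,0,-0.357],
    [0,0,-0.357]
  ]
}}

```text
clock: 5.25
tcp_pos: [0.497, 0.3111, 0.0726]
eef_rot: [180.0, -0.4, -142.7]
wrist_force: [1.3, 0.7, 0.1]
finger_gap: 0.0003
grasp_force: 0.0
```

Run:
```python
from h import *
arc(37.5,.025,.080)
for p in (30,22,14,6,-2): arc(p,.025,.080)
```

```text
shares [-0.0122 -0.027  -0.0148] rot -0.004 state [0.497  0.3111 0.0726] [ 180.    -0.4 -142.7]
shares [-0.0175 -0.0472 -0.0148] rot 0.163 state [0.497  0.3111 0.0726] [ 180.    -0.4 -142.7]
shares [-0.0202 -0.0694 -0.0148] rot 0.341 state [0.497  0.3111 0.0726] [ 180.    -0.4 -142.7]
shares [-0.0197 -0.0917 -0.0148] rot 0.519 state [0.497  0.3111 0.0726] [ 180.    -0.4 -142.7]
shares [-0.0162 -0.1137 -0.0148] rot 0.696 state [0.497  0.3111 0.0726] [ 180.    -0.4 -142.7]
shares [-0.0096 -0.1351 -0.0148] rot 0.874 state [0.497  0.3111 0.0726] [ 180.    -0.4 -142.7]
```

Call:
{"method": "send_rows", "body": {
  "translation": [
    [-0.012,-0.01,-0.013],
    [-0.012,-0.027,-0.013],
    [-0.0175,-0.047,-0.013],
    [-0.02,-0.069,-0.013],
    [-0.02,-0.092,-0.013],
    [-0.016,-0.114,-0.013],
    [-0.01,-0.135,-0.013],
    [-0.01,-0.135,-0.013]
  ],
  "delta_rot": [
    [0,0,0],
    [0,0,0],
    [0,0,0.163],
    [0,0,0.341],
    [0,0,0.519],
    [0,0,0.696],
    [0,0,0.874],
    [0,0,0.874]
  ]
}}

```text
clock: 5.92
tcp_pos: [0.5471, 0.2614, 0.0856]
eef_rot: [179.9, 0.3, 177.6]
wrist_force: [0.4, -0.1, -0.1]
finger_gap: 0.0005
grasp_force: 0.0
```

Run:
```python
from h import *
c=get_calibration('wrist')
im=capture('wrist')[:,:,::-1];a=cv2.resize(im[60:260,160:460],None,fx=2.6,fy=2.6);cv2.imwrite('pics/w4.png',a)
for p in (-8,-14,-20,-24,-28): arc(p,.025,.080)
```

```text
shares [ 0.0052 -0.0202  0.011 ] rot 0.125 state [0.5467 0.2622 0.0855] [179.9   0.3 177.6]
shares [ 0.0024 -0.0367  0.011 ] rot 0.258 state [0.5467 0.2622 0.0855] [179.9   0.3 177.6]
shares [ 0.0013 -0.0534  0.011 ] rot 0.392 state [0.5467 0.2622 0.0855] [179.9   0.3 177.6]
shares [ 0.0016 -0.0646  0.011 ] rot 0.481 state [0.5467 0.2622 0.0855] [179.9   0.3 177.6]
shares [ 0.0026 -0.0757  0.011 ] rot 0.569 state [0.5467 0.2622 0.0855] [179.9   0.3 177.6]
```

View pics/w4.png

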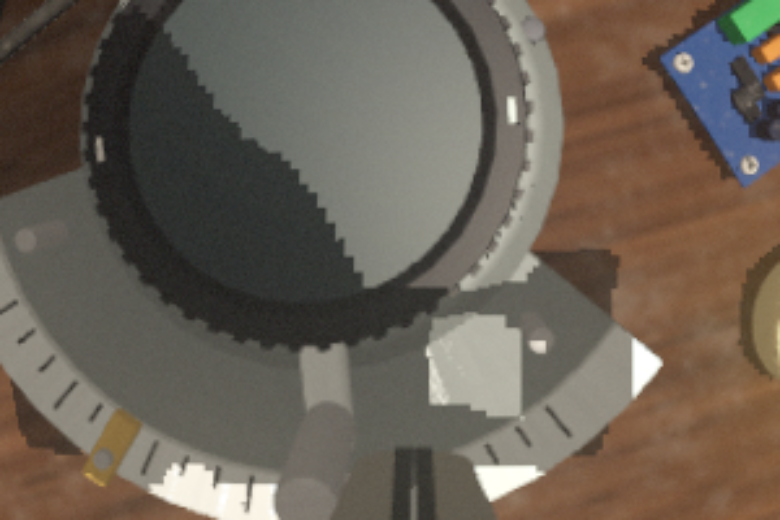

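The wrist view shows the post (top at about (303,497)) in contact with the left side of the fingers, and the rider at (113,447). I'll measure the remaining angle.

Run:
```python
from h import *
c=get_calibration('wrist');s=sense()
g=lambda u,v,z:onz('wrist',(160+(u+.5)/2.6-.5,60+(v+.5)/2.6-.5),z,c)
for n,p in dict(postL=g(277,490,.085),postR=g(334,490,.085),rider=g(113,447,.025),inner=g(127,413,.025),peg0=g(538,344,.034),peg1=g(25,240,.034),cen=g(313,117,.04)).items():
    d=p[:2]-Cx;print(n,p.round(4),'r',np.hypot(*d).round(4),'ang',np.degrees(np.arctan2(d[1],d[0])).round(1))
d=s['tcp_pos'][:2]-Cx;print(np.hypot(*d),np.degrees(np.arctan2(d[1],d[0])),s['eef_rot'][2])
```

```text
postL [0.5348 0.2348 0.085 ] r 0.0699 ang -2.6
postR [0.5351 0.2462 0.085 ] r 0.0706 ang 6.7
rider [0.547  0.1755 0.025 ] r 0.1031 ang -37.3
inner [0.5369 0.1815 0.025 ] r 0.0915 ang -38.2
peg0 [0.5198 0.2943 0.034 ] r 0.0786 ang 45.8
peg1 [0.4853 0.1614 0.034 ] r 0.0792 ang -75.2
cen [0.4612 0.2416 0.04  ] r 0.0052 ang 136.2
0.08522830775729492 16.470361140296912 177.6273857858162
```

Call:
{"method": "send_rows", "body": {
  "translation": [
    [0.005,-0.02,0.01],
    [0.0025,-0.037,0.01],
    [0.0015,-0.053,0.01],
    [0.0015,-0.065,0.01],
    [0.0025,-0.076,0.01],
    [0.0025,-0.076,0.01]
  ],
  "delta_rot": [
    [0,0,0.125],
    [0,0,0.258],
    [0,0,0.392],
    [0,0,0.481],
    [0,0,0.569],
    [0,0,0.569]
  ]
}}

```text
clock: 6.47
tcp_pos: [0.5435, 0.225, 0.0799]
eef_rot: [179.8, 0.1, 152.4]
wrist_force: [1.1, 0.2, -0.6]
finger_gap: 0.0002
grasp_force: 0.4
```

Run:
```python
from h import *
c=get_calibration('wrist')
im=capture('wrist')[:,:,::-1];cv2.imwrite('pics/w5f.png',im);a=cv2.resize(im[100:280,160:420],None,fx=3,fy=3,interpolation=cv2.INTER_CUBIC);cv2.imwrite('pics/w5.png',a)
for p in (-30,-33,-35,-36,-37,-38): arc(p,.0215,.080)
```

```text
shares [-0.0033 -0.0134 -0.0008] rot 0.059 state [0.5432 0.2253 0.0796] [1.798e+02 1.000e-01 1.526e+02]
shares [-0.0049 -0.0215 -0.0008] rot 0.125 state [0.5432 0.2253 0.0796] [1.798e+02 1.000e-01 1.526e+02]
shares [-0.0058 -0.0269 -0.0008] rot 0.17 state [0.5432 0.2253 0.0796] [1.798e+02 1.000e-01 1.526e+02]
shares [-0.0062 -0.0297 -0.0008] rot 0.192 state [0.5432 0.2253 0.0796] [1.798e+02 1.000e-01 1.526e+02]
shares [-0.0065 -0.0324 -0.0008] rot 0.214 state [0.5432 0.2253 0.0796] [1.798e+02 1.000e-01 1.526e+02]
shares [-0.0068 -0.0351 -0.0008] rot 0.236 state [0.5432 0.2253 0.0796] [1.798e+02 1.000e-01 1.526e+02]
```

View pics/w5.png

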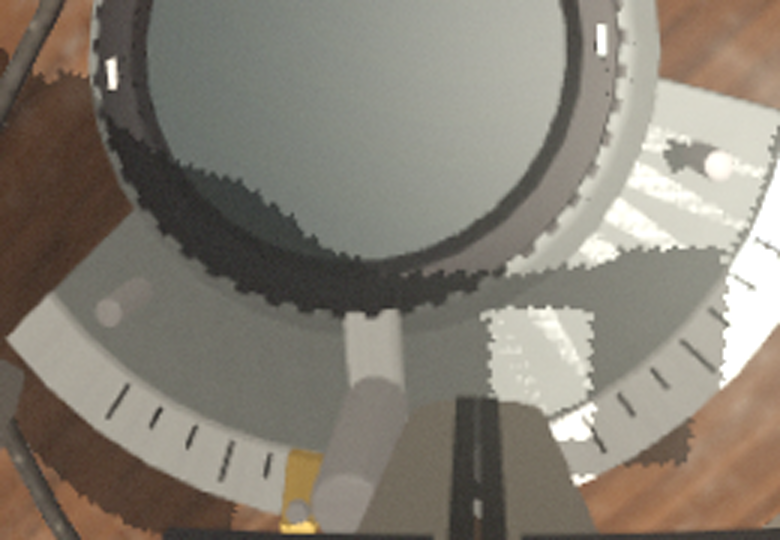

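The post (top at about (345,505)) is just short of the rider at (303,475). The ring's white marks at (111,73) and (601,40) lie square to the lever, so they give a precise lever angle.

Run:
```python
from h import *
c=get_calibration('wrist');s=sense()
g=lambda u,v,z:onz('wrist',(160+(u+.5)/3-.5,100+(v+.5)/3-.5),z,c)[:2]
an=lambda d:np.degrees(np.arctan2(d[1],d[0])).round(2)
A=g(111,73,.04);B=g(601,40,.04);C=(A+B)/2;d=B-A
print('C',C,'len',np.hypot(*d),'lever',an(d)-90)
for n,p in dict(lev=g(374,318,.035),post=g(345,503,.085),base=g(375,388,.035),ri=g(305,452,.025),rm=g(302,480,.025),peg0=g(719,164,.034),peg1=g(108,313,.034)).items():
    print(n,p.round(4),(np.hypot(*(p-C))).round(4),an(p-C),'Cx:',an(p-Cx))
```

```text
C [0.46270719 0.2372138 ] len 0.10036053842006973 lever -24.909999999999997
lev [0.5144 0.2146] 0.0564 -23.64 Cx: -25.36
post [0.5304 0.2057] 0.0747 -25.0 Cx: -26.32
base [0.5284 0.207 ] 0.0723 -24.71 Cx: -26.07
ri [0.5377 0.1812] 0.0936 -36.74 Cx: -37.98
rm [0.5438 0.1767] 0.1012 -36.75 Cx: -37.9
peg0 [0.5183 0.2948] 0.08 45.97 Cx: 46.78
peg1 [0.4856 0.1607] 0.0798 -73.37 Cx: -75.11
```

```bash
cat >> h.py <<'E'
def rot(dphi,C=np.array([.4637,.2375])):
    s=sense();a=-np.radians(dphi);R=np.array([[np.cos(a),-np.sin(a)],[np.sin(a),np.cos(a)]])
    goto(C+R@(s['tcp_pos'][:2]-C),.08,s['eef_rot'][2]-dphi)
E
python3 -c "
from h import *
for d in (3,6,9):rot(d)"
```

```text
shares [-0.0025 -0.008  -0.0008] rot 0.067 state [0.5432 0.2253 0.0796] [1.798e+02 1.000e-01 1.526e+02]
shares [-0.0045 -0.0162 -0.0008] rot 0.133 state [0.5432 0.2253 0.0796] [1.798e+02 1.000e-01 1.526e+02]
shares [-0.0062 -0.0245 -0.0008] rot 0.2 state [0.5432 0.2253 0.0796] [1.798e+02 1.000e-01 1.526e+02]
```

Call:
{"method": "send_rows", "body": {
  "translation": [
    [-0.0012,-0.004,0],
    [-0.0025,-0.008,0],
    [-0.0035,-0.012,0],
    [-0.0045,-0.016,0],
    [-0.0055,-0.02,0],
    [-0.006,-0.0245,0],
    [-0.006,-0.0245,0],
    [-0.006,-0.0245,0]
  ],
  "delta_rot": [
    [0,0,0.033],
    [0,0,0.067],
    [0,0,0.1],
    [0,0,0.133],
    [0,0,0.167],
    [0,0,0.2],
    [0,0,0.2],
    [0,0,0.2]
  ]
}}

```text
clock: 7.18
tcp_pos: [0.5382, 0.2124, 0.0773]
eef_rot: [-179.9, -0.0, 143.5]
wrist_force: [2.5, 0.7, 0.6]
finger_gap: 0.0003
grasp_force: 0.9
```

Run:
```python
from h import *
c=get_calibration('wrist')
im=capture('wrist')[:,:,::-1];cv2.imwrite('pics/w6f.png',im);a=cv2.resize(im[100:280,160:420],None,fx=3,fy=3,interpolation=cv2.INTER_CUBIC);cv2.imwrite('pics/w6.png',a)
for d in (1,2,3):rot(d)
```

```text
shares [-0.0008 -0.0026 -0.0055] rot 0.022 state [0.5381 0.2124 0.0773] [-179.9   -0.   143.5]
shares [-0.0016 -0.0052 -0.0055] rot 0.044 state [0.5381 0.2124 0.0773] [-179.9   -0.   143.5]
shares [-0.0023 -0.0079 -0.0055] rot 0.067 state [0.5381 0.2124 0.0773] [-179.9   -0.   143.5]
```

View pics/w6.png

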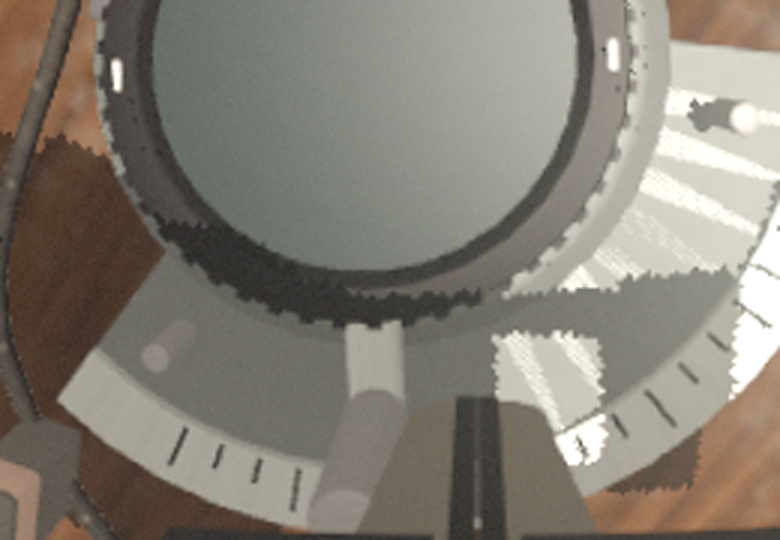

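The rider is now hidden behind the post. The marks are at (117,75) and (613,54), and the pegs at (744,117) and (155,357).

Run:
```python
from h import *
c=get_calibration('wrist');s=sense()
g=lambda u,v,z:onz('wrist',(160+(u+.5)/3-.5,100+(v+.5)/3-.5),z,c)[:2]
an=lambda d:np.degrees(np.arctan2(d[1],d[0])).round(2)
A=g(117,75,.04);B=g(613,54,.04);C=(A+B)/2;d=B-A
print('C',C,'lever',an(d)-90)
for n,p in dict(post=g(341,513,.085),peg0=g(744,117,.034),peg1=g(155,357,.034),tick=g(296,490,.0155)).items():
    print(n,p.round(4),(np.hypot(*(p-C))).round(4),an(p-C))
c5=None
```

```text
C [0.46299125 0.23747306] lever -35.29
post [0.5228 0.1942] 0.0738 -35.88
peg0 [0.5188 0.2944] 0.0797 45.61
peg1 [0.4853 0.1609] 0.0797 -73.75
tick [0.534  0.1577] 0.1068 -48.32
```

Call:
{"method": "send_rows", "body": {
  "translation": [
    [-0.0005,-0.001,0],
    [-0.0008,-0.002,0],
    [-0.0008,-0.0026,0],
    [-0.0008,-0.0026,0]
  ],
  "delta_rot": [
    [0,0,0.01],
    [0,0,0.022],
    [0,0,0.022],
    [0,0,0.022]
  ]
}}

```text
clock: 7.57
tcp_pos: [0.5379, 0.2116, 0.0774]
eef_rot: [-180.0, -0.0, 142.5]
wrist_force: [1.8, 1.4, -0.9]
finger_gap: 0.0
grasp_force: 1.1
```

Call:
{"method": "send_rows", "body": {
  "translation": [
    [0,0.02,0],
    [0,0.05,0],
    [0,0.05,0],
    [0,0.05,-0.06],
    [0,0.05,-0.14],
    [0,0.05,-0.14],
    [0,0.05,-0.14]
  ],
  "delta_rot": [
    [0,0,0],
    [0,0,0],
    [0,0,0],
    [0,0,0],
    [0,0,0],
    [0,0,0],
    [0,0,0]
  ]
}}

```text
clock: 8.15
tcp_pos: [0.5543, 0.2322, 0.1496]
eef_rot: [179.8, 0.1, 142.6]
wrist_force: [-0.5, -0.1, -0.7]
finger_gap: 0.0005
grasp_force: 0.0
```

Run:
```python
from h import *
c=get_calibration('wrist')
im=capture('wrist')[:,:,::-1];cv2.imwrite('pics/w7f.png',im)
p=proj('wrist',(.535,.185,.025),c);print(p)
x,y=int(p[0])-80,int(p[1])-70;print(x,y);a=cv2.resize(im[y:y+120,x:x+160],None,fx=5,fy=5,interpolation=cv2.INTER_CUBIC);cv2.imwrite('pics/w7.png',a)
```

```text
[266.04354349 217.07191454]
186 147
```

View pics/w7.png

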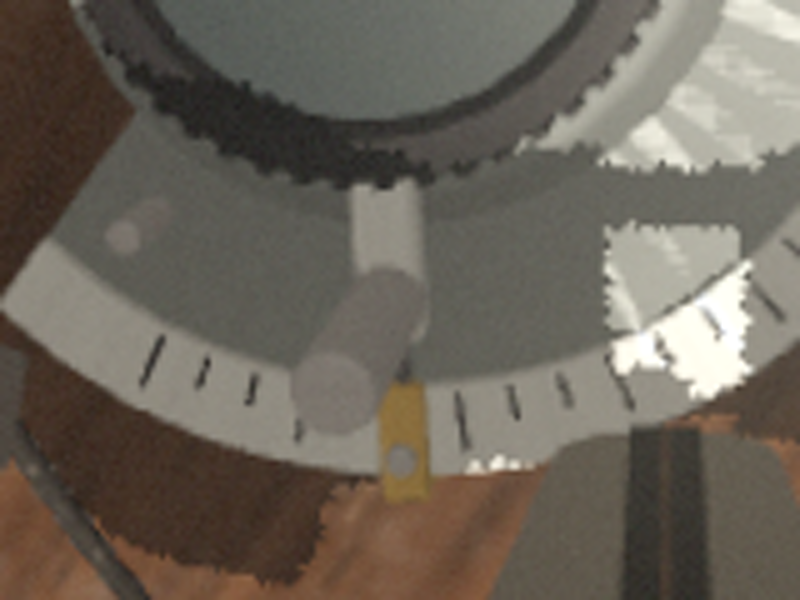

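The pointer tip at (403,370) sits against the middle of the rider, which spans x from 380 to 428. The tool is clear, so I'll hand in.

```bash
python3 -c "
from cell import *
print(close_job())"
```

```text
the job is handed in; nothing more can be done
None
```

The lever was pushed counter-clockwise to the zero stop, then clockwise until its pointer stood at the middle of the rider. It did not run past the rider, no loose things were touched as far as the views showed, and the job is handed in at about 8 s.

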